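# Unlock the tilt-out cutter bin by feel and tip it open

### The arm

A 6-joint arm with a two-finger parallel gripper is mounted at the origin on a cart in front of the work surface, level with it; the furniture and walls round the work are solid. World frame = base frame: x ahead of the robot, y to its left, z up, the work surface at z = 0. Lengths are in m, angles in rad, forces in N, time in s.
With the tool pointing down it reaches from about 0.25 to 0.775 m from the base axis. Payload 4 kg.
Tool frame: the origin (TCP) lies between the finger pads; the fingertips stand 14 mm ahead of it and the grasp point (between the pads) lies 5 mm behind it (tip_reach is the distance from the TCP to the fingertips, in m); z points along the fingers, y is the line along which they close (so a half turn about z gives the same grasp; the last joint's range is limited). The gripper opens to 94 mm and grips with 3 to 60 N. Pads are 16 mm wide; open, the fingers measure 119 mm over their backs; the gripper's body (75 mm by 177 mm) begins 78 mm behind the grasp point.
Start: joints at [-1.233, 0.087, 1.371, -0, 1.684, -0.103], TCP at [0.235, -0.497, 0.198] pointing down, gripper open.
Joint ranges: [-3.1, 3.1], [-0.76, 2.03], [0.27, 2.55], [-1.08, 4.22], [0.17, 2.65], [-2.57, 2.57]. Speed limits (rad/s): [2.79, 2.79, 3.14, 3.14, 3.14, 3.14].

### API

Orientations are given as [roll, pitch, yaw] about the fixed x, y, z axes, in that order (R = Rz(yaw) Ry(pitch) Rx(roll)).
In Python, from bench import * gives the robot as it stands. The module is installed in compiled form; this text tells all that it offers.
- The arm moves only by the tool servo_tool, never from a script. Its argument "targets" is a list of rows, each a list of 4 numbers: the shift along the tool's x, y, z in cm, then the turn about the tool's z in degrees. A call has 1 to 8 rows; each row is the pose to reach, as a shift and turn from the pose commanded when the call began, along the tool's axes at that moment; what a row does not reach only later rows make up. A row lasts 1/8 s, in which the tool goes at most 62.5 mm and 10.7 degrees, less where a joint would pass 70% of its speed; a pose out of reach is approached as far as the arm can. A call with a gripper value outside its range is refused whole. "claw" is the closure in counts, from 0 (fully open) to 255 (shut), set as the call begins (left out, the last holds). The fingers move at their own pace and stop on an object; the grip force is fixed at half the most. Time passes only in rows, so rows that repeat a pose let the fingers close. It gives the time, the measured TCP pose, the force, the opening and the grip force at its end, in the units of the state.
- get_obs(): the state, without advancing time (a new reading comes with each control period).
- snapshot(name): name is "side" or "top"; returns the picture (480x640x3 uint8, blue, green, red); there is no depth.
- camera_model(name): a dict with "camera_matrix" (3x3 intrinsics, pixels), "k1" (the pictures are not rectified: a ray, as slopes to the right and down, at radius r is drawn at 1 + k1 r^2 times it, then the intrinsics apply), "camera_from_world" (4x4, takes a point from world to camera coordinates). Camera axes: x right, y up, looking along -z (the intrinsics and any distortion apply to the point x, -y, -z); pixel columns grow to the right and rows downward; lengths in m; the calibration is good to about 2 mm. A picture is of the moment at which its call begins. camera_model takes no time and is no camera call.
- close_job(): hands the job in; it is judged then, once.
The state is a dict: "time": time; "joint_positions": joint angles; "qvel": joint speeds; "joint_torque": joint torques, N m; "tool_pos": TCP position; "ee_rot": TCP orientation; "wrist_force": force on the tool from outside, world axes, zero at the start; "wrist_torque": the same for the moment, N m; "width": finger opening in m; "finger_force": force on a finger pad.
Only numpy, scipy, OpenCV 4.12 (cv2) and the standard library are available. Lean on these libraries where they do the work, as an engineer would, in place of code of your own. Each camera call takes 0.05 s, during which the arm holds its last target. There are 200 camera calls.

### The job

The steel cutter bin on the worktop is locked by a bolt hidden inside its head. Take the T-handled key from its stand, feel through the dust lips of the slot in the lid for the hole in the bolt, and with the key down in that hole draw the bolt left as far as it goes. Leave the key standing in the bolt, then tip the bin forward until it is fully open, without disturbing the other things on the worktop.

Things in the scene. Friction and masses are not known exactly. Their poses are not given: they have to be found in the camera images.
- bin_unit: Fixed stainless tilt-out bin unit, 300 wide (y), 190 deep (x), 160 high. Origin: on the worktop under the middle of its front; x points into the unit, y to the left, z up. The bin's front panel is at x 0 to 4, 154 high. Behind it at the left and middle a fixed hood (y -35 to 150, x 14 to 55, top z 160); the head (x 55 to 190, top z 160) holds the hidden bolt.
- slot (a point): Centre of the key slot's mouth, in the upper face of the unit's lid (x 100, y 0, z 160 in the unit's frame; axes as the unit's). The slot is 16 wide (x) and 104 long (y -52 to 52), with walls 22 deep; two soft black dust lips close it to sight and give way without resistance. Through it the key reaches the bolt's face, 36 below the lid.
- bolt_face (a point): Fixed point on the bolt's upper face level, under the slot's centre (z 124 in the unit's frame; not the hole). The bolt is a flat bar sliding along y. Its one hole, 14 (y) by 18 (x), lies under the slot's centre line, at first anywhere from y -40 to 0; the tip drops 26 there and nowhere else. About 9 N slides the bolt. Key on bolt is greased (friction 0.25): feel with under 15 N.
- bolt_open (a point): Fixed point at the bolt's face level where the hole's centre stands when the bolt is drawn left to its stop (y +42, z 124 in the unit's frame). The bin is locked until the hole has come to about y +30. The bolt has no spring: it stays where it is left.
- bin_edge (a point): Top of the bin's front panel in the middle of the finger notch (x 0, y -90, z 154 in the unit's frame while shut), moving with the bin. The notch is open from above, y -146 to -35, and from the panel's back at x 4 to the head at x 54. The edge is rolled, 8 thick. Hook fingertips 20 to 30 deep behind it, pull forward and follow it down.
- bin (a joint): Tilt of the bin, rad: 0 shut (it has about 0.07 of play while locked), grows as the top edge tips forward, to its stop at 0.70 (fully open). The pivot runs along y at x 14, z 16 of the unit's frame. It needs about 2 to 5 N at the top edge and stays where it is left.
- key: Loose T-handled steel key, 134 long, 110 g, standing upright in its stand. A straight round rod, 10 diameter, z 0 to 94, with an 18 wide collar at z 88 to 94; above it a black grip, 60 long (key x), 16 thick (key y), z 94 to 134. Origin: the lower end of the rod (the tip), z up along the rod.
- key_tip (a point): The flat lower end of the key's rod, on its axis.
- key_stand: Fixed steel stand for the key: a round foot, 72 diameter and 9 high, with an upright tube 29 across, 52 high, that the rod stands in 43 deep with about 1.5 of play. Origin: centre of its underside.
- cutter: Loose fluted round cutter, 62 diameter, 28 high, lying inside the bin in its left half. Origin: centre of its underside. It slides along in the bin as that tips; nothing is to be done with it.
- tart_dish: Bystander: fluted aluminium tart dish, 83 diameter, 33 high, standing loose. Origin: centre of its underside.
- sugar_shaker: Bystander: steel shaker with a pierced lid, 68 diameter, 92 high, standing loose. Origin: centre of its underside.
- pastry_brush: Bystander: flat pastry brush with a wooden handle, 190 long, 13 high, lying loose. Origin: centre of its underside.
- pot: Bystander: low round tub with lid, 69 diameter, 41 high, standing loose. Origin: centre of its underside.

How it is judged:
By the outcome, as a careful person would: the job done as asked, in the order asked, and still so for the second after the job is handed in, with the robot touching nothing.
It also fails if it takes over 67 s, if anything falls off the work surface, if the arm or the gripper's body presses on something with over 40 N, if the wrist force passes 120 N, or if a joint passes its speed limit or range.

## Working session

There is one attempt and no reset: what is moved stays moved. The work goes in short steps, Python scripts to look and compute and a tool call to move; the robot and the scene stay as the last step left them, time stands still between calls to the robot, and variables do not carry over. Pictures are saved under pics/ and viewed, at most 10 in all, crops included, and the job is handed in when it is done.

Besides the shell and the picture viewer there is one more tool, called after "Request:" by a JSON object that holds its "api" and its "payload". servo_tool: Moves the arm, as the interface text tells. Its arguments: {"type":"object","properties":{"targets":{"type":"array"},"claw":{"type":"number"}},"required":["targets"]}

```bash
mkdir -p pics
cat > h.py <<'E'
import numpy as np, cv2
from bench import *
def proj(n,P):
    m=camera_model(n);T=np.array(m["camera_from_world"]);K=np.array(m["camera_matrix"])
    P=np.atleast_2d(P);c=P@T[:3,:3].T+T[:3,3];s=np.c_[c[:,0]/-c[:,2],-c[:,1]/-c[:,2]]
    s=s*(1+m["k1"]*(s**2).sum(1,keepdims=True))
    return s@K[:2,:2].T+K[:2,2]
def ray(n,uv):
    m=camera_model(n);T=np.array(m["camera_from_world"]);K=np.array(m["camera_matrix"])
    d=(np.atleast_2d(uv)-K[:2,2])@np.linalg.inv(K[:2,:2]).T;s=d.copy()
    for _ in range(20): s=d/(1+m["k1"]*(s**2).sum(1,keepdims=True))
    v=np.c_[s[:,0],-s[:,1],-np.ones(len(s))]@T[:3,:3]
    return -T[:3,:3].T@T[:3,3],v
def plane(n,uv,z):
    o,v=ray(n,uv);return o+v*((z-o[2])/v[:,2:3])
E
python3 - <<'E'
from h import *
for n in("side","top"):
    cv2.imwrite(f"pics/{n}0.png",snapshot(n)); m=camera_model(n);print(n,np.round(m["camera_matrix"],1).tolist(),m["k1"],np.round(ray(n,[320,240])[0],3),np.round(m["camera_from_world"],3).tolist())
print(get_obs())
E
```

```text
side [[564.0, 0.0, 319.0], [0.0, 564.0, 237.4], [0.0, 0.0, 1.0]] -0.03297592687145162 [0.463 1.309 1.15 ] [[-0.997, -0.081, 0.022, 0.541], [0.068, -0.634, 0.77, -0.087], [-0.048, 0.769, 0.638, -1.717], [0.0, 0.0, 0.0, 1.0]]
top [[504.3, 0.0, 318.3], [0.0, 504.3, 241.0], [0.0, 0.0, 1.0]] -0.08297249004775929 [0.278 0.078 1.509] [[-0.02, -1.0, 0.018, 0.056], [0.984, -0.016, 0.179, -0.543], [-0.179, 0.022, 0.984, -1.436], [0.0, 0.0, 0.0, 1.0]]
{'time': 0.1, 'joint_positions': array([-1.23311313e+00,  8.78873895e-02,  1.37212678e+00,  9.70415384e-06,
        1.68359817e+00, -1.03090710e-01]), 'qvel': array([-0.00107182, -0.00152595, -0.00302848,  0.00101669, -0.00173729,
       -0.00041649]), 'joint_torque': array([ 2.04893986e-03, -3.41253233e+01, -3.03301048e+01,  7.20602763e-02,
        3.03718122e-02, -9.37126038e-05]), 'tool_pos': array([ 0.2344819 , -0.49693636,  0.1967058 ]), 'ee_rot': array([-3.13958469e+00, -2.17435128e-04,  4.40774775e-01]), 'wrist_force': array([ 0.41353837, -0.30249669,  0.28712774]), 'wrist_torque': array([-0.02963345,  0.01196524,  0.00920891]), 'finger_force': 0.0, 'width': 0.09393791054389869}
```

View pics/side0.png

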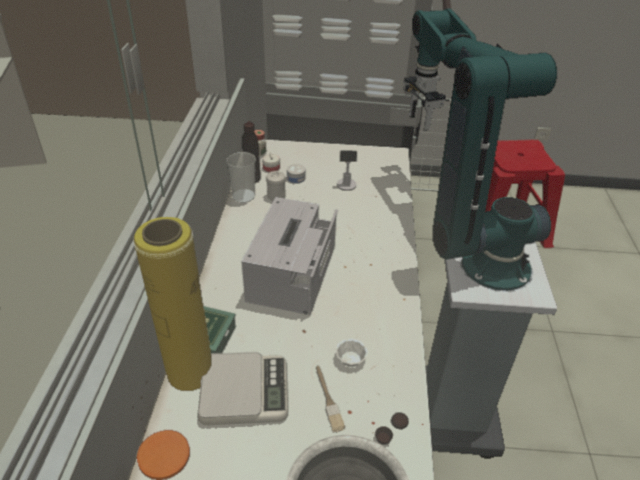

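View pics/top0.png

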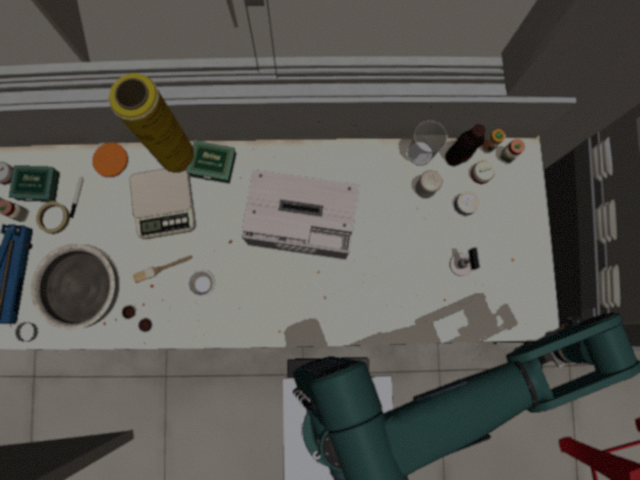

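The side picture shows the unit with its slot at about (290,232) and the key at (348,157), stand foot (346,184). In the top picture the slot is at (300,208), the grip at (474,258) and the stand foot at (459,268). The notch lies at the unit's front right, around (330,238).

Run:
```python
from h import *
s=cv2.imread("pics/side0.png");t=cv2.imread("pics/top0.png")
def crop(i,x,y,w,h,f=None): return cv2.resize(i[y:y+h,x:x+w],(400,300),interpolation=cv2.INTER_CUBIC)
cv2.imwrite("pics/crops.png",np.vstack([np.hstack([crop(t,235,160,132,99),crop(t,430,235,60,45)]),np.hstack([crop(s,225,190,132,99),crop(s,320,145,60,45)])]))
def blob(i,x,y,w,h,th):
    m=(i[y:y+h,x:x+w].max(2)<th).astype(np.uint8);n,l,st,c=cv2.connectedComponentsWithStats(m)
    k=1+np.argmax(st[1:,4]);p=np.argwhere(l==k)[:,::-1]+[x,y]
    r=cv2.minAreaRect(p.astype(np.float32));return p.mean(0),r,st[k,4],cv2.boxPoints(r)
def tri(a,b):
    o,v=ray("top",a);q,w=ray("side",b);v=v[0];w=w[0]
    st=np.linalg.lstsq(np.c_[v,-w],q-o,rcond=None)[0];A=o+st[0]*v;B=q+st[1]*w;return (A+B)/2,np.linalg.norm(A-B)
for nm,a,b in(("slot",(275,195,55,25),(275,212,30,40)),("grip",(466,244,20,30),(335,147,26,18))):
  for th in(60,80):
    A=blob(t,*a,th);B=blob(s,*b,th)
    print(nm,th,A[0].round(2),A[1],A[2],"|",B[0].round(2),B[1],B[2]); print("  tri",tri(A[0],B[0]), "boxtop", plane("top",A[3],.16 if nm=="slot" else .15).round(4).tolist())
    z=.16 if nm=="slot" else .15
    print("  planes",plane("top",A[0],z).round(4),plane("side",B[0],z).round(4))
```

```text
Traceback (most recent call last):
ValueError: attempt to get argmax of an empty sequence
```

View pics/crops.png

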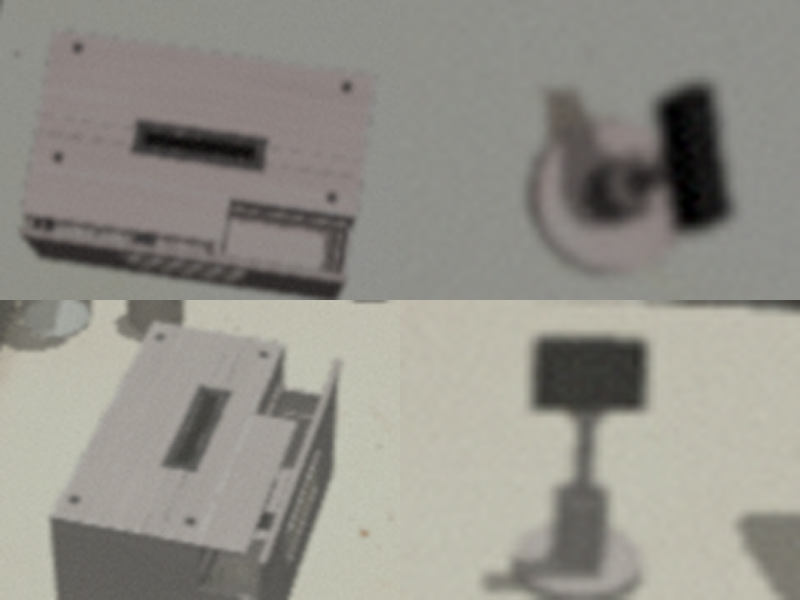

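The crops show the slot clearly in both views (top about (301,208), side about (290,232)). The grip is dark and its broad face is turned to the side camera. The mask thresholds need raising.

Run:
```python
from h import *
s=cv2.imread("pics/side0.png");t=cv2.imread("pics/top0.png")
def blob(i,x,y,w,h,th):
    m=(i[y:y+h,x:x+w].max(2)<th).astype(np.uint8);n,l,st,c=cv2.connectedComponentsWithStats(m)
    if n<2: return None
    k=1+np.argmax(st[1:,4]);p=np.argwhere(l==k)[:,::-1]+[x,y]
    r=cv2.minAreaRect(p.astype(np.float32));return p.mean(0),st[k,4],cv2.boxPoints(r)
def tri(a,b):
    o,v=ray("top",a);q,w=ray("side",b);v=v[0];w=w[0]
    st=np.linalg.lstsq(np.c_[v,-w],q-o,rcond=None)[0];A=o+st[0]*v;B=q+st[1]*w;return ((A+B)/2).round(4),np.linalg.norm(A-B).round(4)
for nm,a,b,ths in(("slot",(275,195,55,25),(278,214,24,34),(70,90,110,120)),("grip",(467,244,20,30),(335,147,26,18),(70,90))):
  z=.16 if nm=="slot" else .171
  for th in ths:
    A=blob(t,*a,th);B=blob(s,*b,th)
    for N,X in(("top",A),("side",B)):
      if X: print(nm,th,N,X[0].round(2),X[1],plane(N,X[0],z)[0].round(4),"box",plane(N,X[2],z)[:,:2].round(4).tolist())
    if A and B: print("  tri",tri(A[0],B[0]))
# stand foot / tube: foot as pale disc centre by saturation? use lid screws for unit pose
for N,i,(x,y,w,h) in(("top",t,(235,160,132,70)),("side",s,(225,190,100,75))):
    g=i[y:y+h,x:x+w].max(2);bh=cv2.morphologyEx(g,cv2.MORPH_BLACKHAT,np.ones((7,7)))
    n,l,st,c=cv2.connectedComponentsWithStats((bh>28).astype(np.uint8))
    for k in range(1,n):
        if 3<st[k,4]<22:
            ww=np.where(l==k,bh,0).astype(float);yy,xx=np.mgrid[:h,:w];u=[(ww*xx).sum()/ww.sum()+x,(ww*yy).sum()/ww.sum()+y]
            print(N,"spot",np.round(u,1),st[k,4],plane(N,u,.16)[0].round(4))
```

```text
slot 70 top [300.39 207.62] 351 [0.6178 0.0957 0.16  ] box [[0.6145, 0.153], [0.6391, 0.1494], [0.621, 0.0385], [0.5965, 0.0425]]
slot 70 side [288.9  233.98] 40 [0.6216 0.1086 0.16  ] box [[0.6315, 0.1418], [0.6157, 0.0567], [0.6083, 0.0614], [0.6244, 0.1461]]
  tri (array([0.622 , 0.0957, 0.1489]), np.float64(0.0028))
slot 90 top [300.45 207.61] 449 [0.6178 0.0955 0.16  ] box [[0.6125, 0.1556], [0.6423, 0.1514], [0.6233, 0.035], [0.5936, 0.0398]]
slot 90 side [289.45 232.4 ] 165 [0.6209 0.1016 0.16  ] box [[0.6393, 0.1487], [0.6225, 0.04], [0.6005, 0.0528], [0.6183, 0.1601]]
  tri (array([0.6205, 0.0955, 0.1546]), np.float64(0.0026))
slot 110 top [300.6  207.69] 510 [0.6175 0.0951 0.16  ] box [[0.6119, 0.1581], [0.6451, 0.153], [0.624, 0.0322], [0.591, 0.0379]]
slot 110 side [289.56 232.23] 279 [0.6207 0.1008 0.16  ] box [[0.6439, 0.1517], [0.6235, 0.0289], [0.5955, 0.0461], [0.6173, 0.1669]]
  tri (array([0.6202, 0.0951, 0.1549]), np.float64(0.0027))
slot 120 top [300.37 207.63] 558 [0.6177 0.0957 0.16  ] box [[0.6098, 0.1588], [0.6451, 0.1537], [0.6252, 0.0319], [0.5901, 0.0376]]
[... 827 characters left out ...]
44, -0.3885,  0.1203]), np.float64(0.0028))
top spot [260.  175.2] 10 [0.7125 0.2069 0.16  ]
top spot [349.  188.2] 10 [ 0.6712 -0.04    0.16  ]
top spot [253.8 211.4] 9 [0.6092 0.2237 0.16  ]
top spot [344.  224.9] 9 [ 0.5671 -0.023   0.16  ]
side spot [253.1 190.7] 8 [ 0.7554 -0.0865  0.16  ]
side spot [263.8 197.8] 6 [ 0.7171 -0.0537  0.16  ]
side spot [277.3 201.6] 5 [ 0.6745 -0.0385  0.16  ]
side spot [243.8 202.7] 11 [ 0.7722 -0.0222  0.16  ]
side spot [311.5 207.5] 4 [ 0.5706 -0.0205  0.16  ]
side spot [299.2 221.1] 8 [0.5994 0.0482 0.16  ]
side spot [279.6 243. ] 9 [0.642  0.1498 0.16  ]
side spot [249.  255.4] 7 [0.7155 0.2085 0.16  ]
side spot [287.1 262.5] 6 [0.6119 0.2258 0.16  ]
```

Request:
{"api": "servo_tool", "payload": {"targets": [[5,0.1,0,5],[10.5,0.2,0,10],[16,0.3,0,15],[21.5,0.4,0,19.8],[26.3,0.5,0,19.8],[26.3,0.5,0,19.8],[26.3,0.5,0,19.8]], "claw": 0}}

```text
time: 0.98
tool_pos: [0.4741, -0.3897, 0.1971]
ee_rot: [-3.141, 0.001, 0.095]
wrist_force: [-0.2, -0.4, -0.1]
width: 0.0942
finger_force: 0.0
```

Request:
{"api": "servo_tool", "payload": {"targets": [[0,0,3.5,0],[0,0,6.5,0],[0.05,-0.1,7.9,0],[0.05,-0.1,7.9,0],[0.05,-0.1,7.9,0]]}}

```text
time: 1.6
tool_pos: [0.4753, -0.3896, 0.1205]
ee_rot: [3.139, -0.002, 0.095]
wrist_force: [0.5, 0.0, 0.0]
width: 0.0942
finger_force: 0.0
```

Request:
{"api": "servo_tool", "payload": {"targets": [[0,0,0,0],[0,0,0,0],[0,0,0,0],[0,0,0,0],[0,0,0,0],[0,0,0,0]], "claw": 255}}

```text
time: 2.35
tool_pos: [0.475, -0.3887, 0.1187]
ee_rot: [3.142, 0.0, 0.095]
wrist_force: [0.3, 0.3, -0.5]
width: 0.037
finger_force: 0.0
```

Request:
{"api": "servo_tool", "payload": {"targets": [[0,0,0,0],[0,0,0,0],[0,0,0,0],[0,0,0,0]]}}

```text
time: 2.85
tool_pos: [0.4751, -0.3888, 0.1188]
ee_rot: [3.141, -0.0, 0.095]
wrist_force: [-0.2, 0.1, 0.4]
width: 0.0156
finger_force: 29.9
```

Request:
{"api": "servo_tool", "payload": {"targets": [[0,0,-2,0],[0,0,-5,0],[0,0,-9,0],[0,0,-13.5,0],[0,0,-18.5,0],[0,0,-18.5,0],[0,0,-18.5,0]]}}

```text
time: 3.72
tool_pos: [0.4749, -0.3885, 0.3025]
ee_rot: [-3.14, 0.001, 0.095]
wrist_force: [-0.8, 0.2, -1.8]
width: 0.0158
finger_force: 29.9
```

Run:
```python
from h import *
s=snapshot("side");t=snapshot("top");o=get_obs();p=o["tool_pos"];print(p,o["ee_rot"],o["wrist_force"],o["wrist_torque"],o["joint_positions"])
for i,n in((s,"side"),(t,"top")):
    q=proj(n,[p-[0,0,.109],p]);print(n,q.round(1).tolist())
a=proj("side",p-[0,0,.05])[0].astype(int);b=proj("top",p-[0,0,.05])[0].astype(int)
f=lambda i,c:cv2.resize(i[max(c[1]-45,0):,max(c[0]-50,0):][:90,:100],(400,360),interpolation=cv2.INTER_CUBIC)
print(a,b)
cv2.imwrite("pics/k1.png",np.hstack([f(s,a),f(t,b)]))
```

```text
[ 0.47447363 -0.38818834  0.30083026] [-3.13781416  0.00326187  0.09519544] [ 0.27685852  0.62712397 -1.83635722] [-0.06813922  0.01253328  0.022869  ] [-7.78123378e-01  2.41249689e-01  9.91879368e-01 -7.77431589e-05
  1.91345473e+00  6.97457729e-01]
side [[349.6, 137.7], [351.4, 108.4]]
top [[481.5, 254.2], [496.2, 247.4]]
[350 122] [489 250]
```

View pics/k1.png

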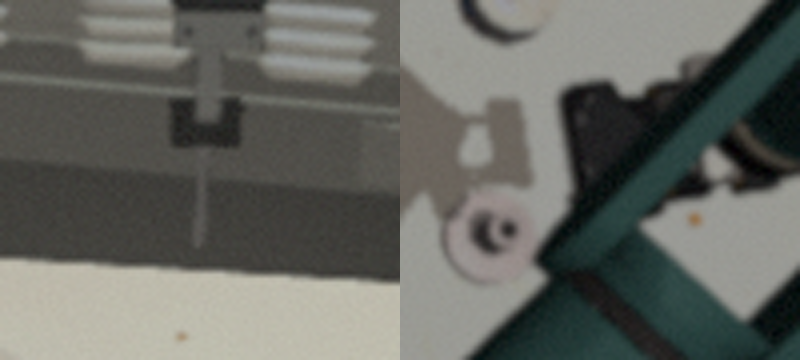

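The key hangs straight in the jaws. Its tip is at about (349.5,138) in the side view, as predicted. I now carry it over the slot's right end.

Request:
{"api": "servo_tool", "payload": {"targets": [[1.8,-4.3,0,2],[4,-9.5,0,4],[6.2,-15,0,6],[8.5,-20.5,0,8],[10.8,-26,0,10],[13,-31,0,12],[15.2,-36,0,14],[16.8,-40,0,15]]}}

```text
time: 4.82
tool_pos: [0.6039, 0.0277, 0.301]
ee_rot: [3.141, 0.004, -0.166]
wrist_force: [0.5, -0.9, -1.9]
width: 0.0156
finger_force: 29.9
```

Run:
```python
from h import *
o=get_obs();print(o["tool_pos"],o["ee_rot"])
```

```text
[0.60392487 0.02774993 0.30101612] [ 3.14113312  0.0044792  -0.16596944]
```

Request:
{"api": "servo_tool", "payload": {"targets": [[0.35,-3.1,0,0],[0.35,-3.1,1.5,0],[0.35,-3.1,2.4,0],[0.35,-3.1,2.4,0],[0.35,-3.1,2.4,0]]}}

```text
time: 5.45
tool_pos: [0.6127, 0.0544, 0.2799]
ee_rot: [3.141, -0.0, -0.168]
wrist_force: [0.0, -0.2, 0.1]
width: 0.0155
finger_force: 29.9
```

Run:
```python
from h import *
s=snapshot("side");t=snapshot("top");o=get_obs();p=o["tool_pos"];print(p,o["ee_rot"],o["wrist_force"])
for n in("side","top"): print(n,proj(n,[p-[0,0,.109],p]).round(1).tolist())
f=lambda i,c:cv2.resize(i[c[1]:c[1]+60,c[0]:c[0]+60],(400,400),interpolation=cv2.INTER_CUBIC)
cv2.imwrite("pics/k2.png",np.hstack([f(s,(265,190)),f(t,(275,180))]))
```

```text
[0.6129807  0.054686   0.28055265] [-3.14150444e+00 -1.35494392e-03 -1.67722250e-01] [0.14896786 0.32513155 0.09246322]
side [[294.2, 219.0], [294.0, 187.2]]
top [[315.4, 208.1], [315.9, 197.5]]
```

View pics/k2.png

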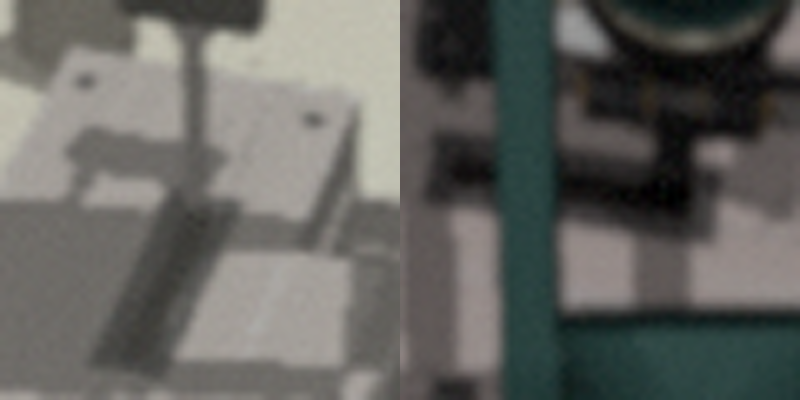

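The rod stands over the right end of the slot at about (294,219) in the side view, roughly 1 mm too far back. I'll shift it forward a little and go down through the lips.

Request:
{"api": "servo_tool", "payload": {"targets": [[-0.1,0,1,0],[-0.1,0,2,0],[-0.1,0,3,0],[-0.1,0,3.8,0],[-0.1,0,3.8,0],[-0.1,0,3.8,0]]}}

```text
time: 6.3
tool_pos: [0.612, 0.0556, 0.2421]
ee_rot: [-3.142, -0.001, -0.167]
wrist_force: [-0.2, 0.0, 0.2]
width: 0.0157
finger_force: 29.9
```

Request:
{"api": "servo_tool", "payload": {"targets": [[0,0,0.3,0],[0,0,0.6,0],[0,0,0.9,0],[0,0,0.9,0]]}}

```text
time: 6.8
tool_pos: [0.6121, 0.0556, 0.2337]
ee_rot: [-3.141, -0.002, -0.167]
wrist_force: [0.3, -0.2, 2.2]
width: 0.0155
finger_force: 29.9
```

Request:
{"api": "servo_tool", "payload": {"targets": [[0,0,0.1,0],[0,0,0.1,0]]}}

```text
time: 7.05
tool_pos: [0.6123, 0.0556, 0.2336]
ee_rot: [-3.141, -0.003, -0.167]
wrist_force: [-0.7, -0.1, 4.7]
width: 0.0159
finger_force: 29.9
```

Request:
{"api": "servo_tool", "payload": {"targets": [[0,0,0.1,0],[0,-0.1,0.1,0],[0,-0.2,0.1,0],[0,-0.3,0.1,0],[0,-0.4,0.1,0],[0,-0.5,0.1,0],[0,-0.6,0.1,0],[0,-0.6,0.1,0]]}}

```text
time: 8.05
tool_pos: [0.6136, 0.0605, 0.2334]
ee_rot: [3.14, -0.005, -0.167]
wrist_force: [0.1, -2.1, 7.3]
width: 0.0156
finger_force: 30.0
```

Request:
{"api": "servo_tool", "payload": {"targets": [[0,-0.1,0,0],[0,-0.2,0,0],[0,-0.3,0,0],[0,-0.4,0,0],[0,-0.5,0,0],[0,-0.6,0,0],[0,-0.7,0,0],[0,-0.7,0,0]]}}

```text
time: 9.05
tool_pos: [0.6139, 0.068, 0.2305]
ee_rot: [3.14, 0.001, -0.167]
wrist_force: [-0.3, -1.4, -1.7]
width: 0.0159
finger_force: 30.0
```

Request:
{"api": "servo_tool", "payload": {"targets": [[0,0,0.4,0],[0,0,0.8,0],[0,0,1.2,0],[0,0,1.2,0]]}}

```text
time: 9.55
tool_pos: [0.6138, 0.0681, 0.218]
ee_rot: [3.141, 0.001, -0.167]
wrist_force: [-0.5, -3.5, -0.9]
width: 0.016
finger_force: 30.0
```

Request:
{"api": "servo_tool", "payload": {"targets": [[0,0.05,0.3,0],[0,0.05,0.6,0],[0,0.05,0.9,0],[0,0.05,1,0],[0,0.05,1,0]]}}

```text
time: 10.18
tool_pos: [0.6138, 0.0679, 0.2084]
ee_rot: [3.141, 0.001, -0.167]
wrist_force: [-0.9, -2.7, -1.4]
width: 0.0154
finger_force: 30.0
```

Request:
{"api": "servo_tool", "payload": {"targets": [[0,-0.3,0,0],[0,-0.6,0,0],[0,-0.9,0,0],[0,-1.2,0,0],[0,-1.5,0,0],[0,-1.8,0,0],[0,-2.1,0,0],[0,-2.1,0,0]]}}

```text
time: 11.18
tool_pos: [0.6172, 0.0867, 0.209]
ee_rot: [3.137, -0.0, -0.168]
wrist_force: [-1.8, -6.3, -0.3]
width: 0.0174
finger_force: 31.4
```

Run:
```python
from h import *
s=snapshot("side");o=get_obs();p=o["tool_pos"];print(p,o["ee_rot"],o["wrist_force"],o["wrist_torque"])
print(proj("side",[p-[0,0,.048],p]).round(1).tolist())
cv2.imwrite("pics/k3.png",cv2.resize(s[170:270,240:360],(720,600),interpolation=cv2.INTER_CUBIC))
```

```text
[0.61722902 0.08660895 0.20905077] [ 3.13714871e+00 -2.06640636e-04 -1.68204426e-01] [-2.03359801 -6.34116362  0.11354095] [-1.88507676  0.39294165 -0.03912288]
[[291.4, 228.8], [291.2, 215.2]]
```

View pics/k3.png

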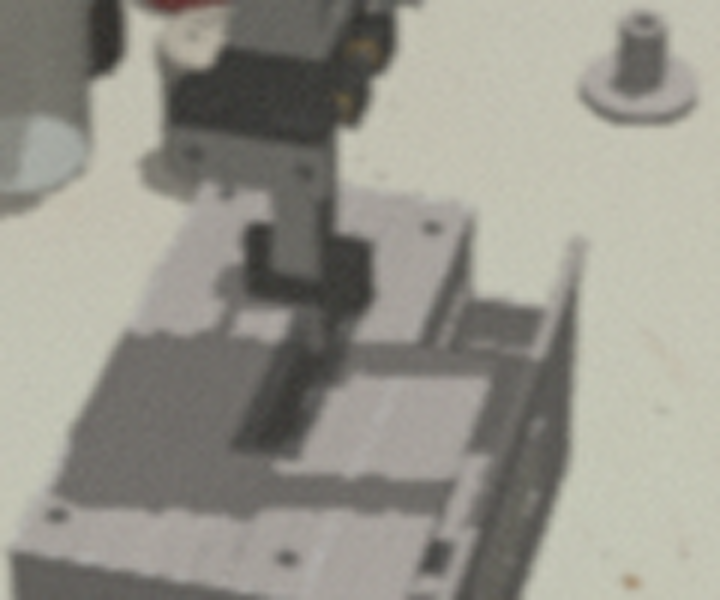

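The key stands in the slot with its grip still upright in the jaws, and it has moved left with the bolt. I keep drawing.

Request:
{"api": "servo_tool", "payload": {"targets": [[0,-0.3,0,0],[0,-0.6,0,0],[0,-0.9,0,0],[0,-1.2,0,0],[0,-1.5,0,0],[0,-1.8,0,0],[0,-2.1,0,0],[0,-2.4,0,0]]}}

```text
time: 12.22
tool_pos: [0.6208, 0.109, 0.2082]
ee_rot: [3.135, 0.001, -0.169]
wrist_force: [-1.7, -9.8, -1.4]
width: 0.0178
finger_force: 31.9
```

Request:
{"api": "servo_tool", "payload": {"targets": [[0,-0.3,0,0],[0,-0.6,0,0],[0,-0.9,0,0],[0,-1.2,0,0],[0,-1.5,0,0],[0,-1.7,0,0]]}}

```text
time: 12.98
tool_pos: [0.6236, 0.1258, 0.2082]
ee_rot: [3.135, 0.001, -0.169]
wrist_force: [-2.2, -8.0, -1.5]
width: 0.0184
finger_force: 31.9
```

Request:
{"api": "servo_tool", "payload": {"targets": [[0,-0.3,0,0],[0,-0.6,0,0],[0,-0.9,0,0],[0,-1.1,0,0],[0,-1.1,0,0]]}}

```text
time: 13.6
tool_pos: [0.6254, 0.1368, 0.2082]
ee_rot: [3.135, 0.001, -0.169]
wrist_force: [-2.3, -8.5, -0.3]
width: 0.0179
finger_force: 31.9
```

Request:
{"api": "servo_tool", "payload": {"targets": [[0,-0.2,0,0],[0,-0.4,0,0],[0,-0.5,0,0],[0,-0.5,0,0]]}}

```text
time: 14.1
tool_pos: [0.6263, 0.1417, 0.2083]
ee_rot: [3.135, 0.001, -0.169]
wrist_force: [-1.8, -9.3, -1.3]
width: 0.0187
finger_force: 31.9
```

Request:
{"api": "servo_tool", "payload": {"targets": [[0,-0.2,0,0],[0,-0.4,0,0],[0,-0.4,0,0]]}}

```text
time: 14.48
tool_pos: [0.6269, 0.1456, 0.2083]
ee_rot: [3.135, 0.001, -0.169]
wrist_force: [-0.9, -8.1, -1.3]
width: 0.0178
finger_force: 31.9
```

Request:
{"api": "servo_tool", "payload": {"targets": [[0,-0.2,0,0],[0,-0.3,0,0],[0,-0.3,0,0]]}}

```text
time: 14.85
tool_pos: [0.6274, 0.1485, 0.2083]
ee_rot: [3.135, 0.001, -0.169]
wrist_force: [-1.0, -8.9, -0.4]
width: 0.0181
finger_force: 31.9
```

Request:
{"api": "servo_tool", "payload": {"targets": [[0,-0.2,0,0],[0,-0.4,0,0],[0,-0.4,0,0]]}}

```text
time: 15.22
tool_pos: [0.6281, 0.1526, 0.2083]
ee_rot: [3.135, 0.001, -0.169]
wrist_force: [-1.6, -8.9, -0.9]
width: 0.0178
finger_force: 31.9
```

Run:
```python
from h import *
s=snapshot("side");o=get_obs();p=o["tool_pos"];print(p,o["wrist_force"],o["wrist_torque"])
q=proj("side",[p,p-[0,0,.048],p-[0,0,.083],[.6281,.1483,.16],[.6109,.0453,.16]]).round(1);print(q.tolist(),((q-[250,170])*8).tolist())
cv2.imwrite("pics/k4.png",cv2.resize(s[170:245,250:330],(640,600),interpolation=cv2.INTER_CUBIC))
```

```text
[0.62807889 0.15253132 0.20828001] [-1.82519438 -8.7091584  -0.50942907] [-2.23576039e+00  4.16577711e-01  8.90080082e-04]
[[284.2, 230.2], [284.6, 243.9], [284.8, 253.6], [284.7, 243.0], [295.3, 220.3]] [[273.5999999999999, 481.5999999999999], [276.8000000000002, 591.2], [278.4000000000001, 668.8], [277.5999999999999, 584.0], [362.4000000000001, 402.4000000000001]]
```

View pics/k4.png

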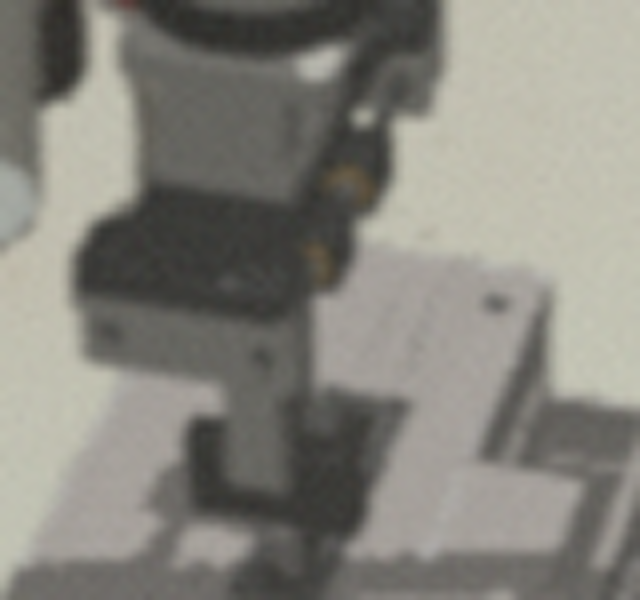

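Request:
{"api": "servo_tool", "payload": {"targets": [[0,-0.2,0,0],[0,-0.3,0,0],[0,-0.3,0,0]]}}

```text
time: 15.65
tool_pos: [0.6285, 0.1555, 0.2083]
ee_rot: [3.135, 0.002, -0.169]
wrist_force: [-0.9, -8.1, -2.0]
width: 0.0182
finger_force: 31.9
```

Run:
```python
from h import *
s=snapshot("side");t=snapshot("top");p=get_obs()["tool_pos"]
c=p+[0,0,.005]; xu=np.array([.986,-.167,0])
for z in(.021,-.019): print(z,proj("side",[c-xu*.03+[0,0,z],c+xu*.03+[0,0,z]]).round(1).tolist())
q=proj("side",[p,[*p[:2],.16]]);r=proj("top",[p,[*p[:2],.16]]);print(q.round(1).tolist(),r.round(1).tolist())
f=lambda i,x,y:cv2.resize(i[y:y+50,x:x+50],(400,400),interpolation=cv2.INTER_CUBIC)
a=f(s,258,208);b=f(t,*(r[0]-25).astype(int));print((r[0]-25).astype(int))
cv2.imwrite("pics/k5.png",np.clip(np.hstack([a,b]).astype(float)*1.4,0,255))
```

```text
0.021 [[294.7, 225.1], [272.8, 221.2]]
-0.019 [[294.8, 236.9], [273.3, 233.0]]
[[283.9, 230.8], [284.2, 244.7]] [[277.6, 199.6], [278.6, 204.1]]
[252 174][ WARN:0@0.810] global loadsave.cpp:1063 imwrite_ Unsupported depth image for selected encoder is fallbacked to CV_8U.
```

View pics/k5.png

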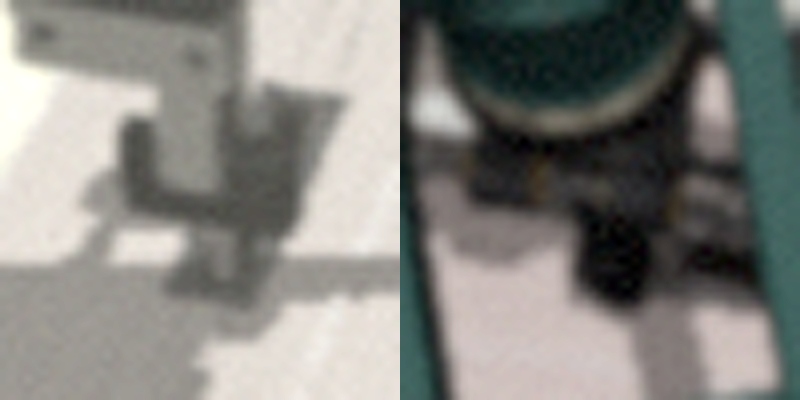

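In the side view the rod goes into the slot at about (286.5,243), close to the slot's left end. It lags the gripper, so the key leans. I'll back off slightly until the key stands upright again and read the bolt's position from that.

Request:
{"api": "servo_tool", "payload": {"targets": [[0,0.2,0,0],[0,0.4,0,0],[0,0.6,0,0],[0,0.6,0,0]]}}

```text
time: 16.25
tool_pos: [0.6281, 0.1521, 0.209]
ee_rot: [3.141, -0.0, -0.167]
wrist_force: [-0.9, -4.2, -0.3]
width: 0.018
finger_force: 30.3
```

Request:
{"api": "servo_tool", "payload": {"targets": [[0,0.2,0,0],[0,0.4,0,0],[0,0.4,0,0]]}}

```text
time: 16.62
tool_pos: [0.6277, 0.1495, 0.2092]
ee_rot: [-3.14, -0.001, -0.166]
wrist_force: [-0.6, -1.9, 1.4]
width: 0.0174
finger_force: 29.0
```

Request:
{"api": "servo_tool", "payload": {"targets": [[0,0.2,0,0],[0,0.4,0,0],[0,0.4,0,0]]}}

```text
time: 17.0
tool_pos: [0.6269, 0.1453, 0.2087]
ee_rot: [-3.141, 0.0, -0.166]
wrist_force: [-0.9, 0.1, 0.5]
width: 0.0174
finger_force: 28.4
```

Request:
{"api": "servo_tool", "payload": {"targets": [[0,0.2,0,0],[0,0.3,0,0],[0,0.3,0,0]]}}

```text
time: 17.38
tool_pos: [0.6265, 0.142, 0.2093]
ee_rot: [-3.141, -0.001, -0.167]
wrist_force: [-0.0, 0.2, 2.1]
width: 0.0166
finger_force: 28.7
```

Request:
{"api": "servo_tool", "payload": {"targets": [[0,0.2,0,0],[0,0.3,0,0],[0,0.3,0,0]]}}

```text
time: 17.75
tool_pos: [0.6262, 0.1391, 0.2096]
ee_rot: [-3.141, -0.001, -0.167]
wrist_force: [-1.0, 1.1, 5.1]
width: 0.0166
finger_force: 28.8
```

Request:
{"api": "servo_tool", "payload": {"targets": [[0,0.2,-0.1,0],[0,0.3,-0.1,0],[0,0.3,-0.1,0]]}}

```text
time: 18.12
tool_pos: [0.6256, 0.1361, 0.2101]
ee_rot: [-3.141, -0.001, -0.167]
wrist_force: [0.3, 0.7, 5.2]
width: 0.0165
finger_force: 29.0
```

Request:
{"api": "servo_tool", "payload": {"targets": [[0,0.2,-0.1,0],[0,0.3,-0.1,0],[0,0.3,-0.1,0]]}}

```text
time: 18.5
tool_pos: [0.6249, 0.1329, 0.2106]
ee_rot: [3.142, 0.0, -0.167]
wrist_force: [0.5, 0.4, 3.9]
width: 0.016
finger_force: 29.3
```

Request:
{"api": "servo_tool", "payload": {"targets": [[0,0.2,0,0],[0,0.3,0,0],[0,0.3,0,0]]}}

```text
time: 18.88
tool_pos: [0.6244, 0.1299, 0.2109]
ee_rot: [3.142, -0.0, -0.167]
wrist_force: [-0.2, 0.5, 4.7]
width: 0.016
finger_force: 29.5
```

Request:
{"api": "servo_tool", "payload": {"targets": [[0,0.2,-0.1,0],[0,0.3,-0.1,0],[0,0.3,-0.1,0]]}}

```text
time: 19.25
tool_pos: [0.6237, 0.127, 0.2112]
ee_rot: [3.141, 0.001, -0.167]
wrist_force: [-0.6, 0.8, 1.4]
width: 0.0159
finger_force: 29.7
```

The key leans more than I assumed: pinched high on the grip it pivots in the pads. I'll regrasp lower, around the collar just above the lid. That shortens the lever and lets the fingers hold the grip upright along its height.

Request:
{"api": "servo_tool", "payload": {"targets": [[0,0,-0.1,0],[0,0,-0.1,0],[0,0,-0.1,0],[0,0,-0.1,0]], "claw": 180}}

```text
time: 19.75
tool_pos: [0.6238, 0.127, 0.2125]
ee_rot: [3.141, 0.0, -0.167]
wrist_force: [0.9, 0.5, 0.2]
width: 0.0279
finger_force: 0.0
```

Run:
```python
from h import *
o=get_obs();print({k:np.round(o[k],4) for k in("tool_pos","wrist_force","width","wrist_torque")})
```

```text
{'tool_pos': array([0.6238, 0.127 , 0.2125]), 'wrist_force': array([0.873 , 0.4949, 0.2339]), 'width': np.float64(0.0279), 'wrist_torque': array([0.0234, 0.0318, 0.0053])}
```

Request:
{"api": "servo_tool", "payload": {"targets": [[0,0,0.8,0],[0,0,1.6,0],[0,0,2.4,0],[0,0,3.2,0],[0,0,3.2,0]]}}

```text
time: 20.38
tool_pos: [0.6233, 0.127, 0.1794]
ee_rot: [3.141, 0.002, -0.167]
wrist_force: [0.8, -0.2, 0.5]
width: 0.0275
finger_force: 0.0
```

Request:
{"api": "servo_tool", "payload": {"targets": [[0,0,0,0],[0,0,0,0],[0,0,0,0],[0,0,0,0]], "claw": 255}}

```text
time: 20.88
tool_pos: [0.6241, 0.1271, 0.1812]
ee_rot: [3.142, -0.001, -0.167]
wrist_force: [-0.1, 0.9, 0.5]
width: 0.0158
finger_force: 30.0
```

Request:
{"api": "servo_tool", "payload": {"targets": [[0,-0.2,0,0],[0,-0.4,0,0],[0,-0.6,0,0],[0,-0.8,0,0],[0,-0.8,0,0]]}}

```text
time: 21.5
tool_pos: [0.6248, 0.1308, 0.1811]
ee_rot: [3.133, -0.0, -0.17]
wrist_force: [-0.8, -9.2, 1.8]
width: 0.0163
finger_force: 30.0
```

Request:
{"api": "servo_tool", "payload": {"targets": [[0,-0.2,0,0],[0,-0.4,0,0],[0,-0.5,0,0],[0,-0.5,0,0]]}}

```text
time: 22.0
tool_pos: [0.6256, 0.1354, 0.1811]
ee_rot: [3.133, -0.0, -0.17]
wrist_force: [-1.7, -10.0, 3.5]
width: 0.0166
finger_force: 30.0
```

Request:
{"api": "servo_tool", "payload": {"targets": [[0,-0.2,0,0],[0,-0.4,0,0],[0,-0.4,0,0]]}}

```text
time: 22.38
tool_pos: [0.6263, 0.1394, 0.1811]
ee_rot: [3.133, -0.0, -0.17]
wrist_force: [-2.8, -9.7, 3.3]
width: 0.0166
finger_force: 30.0
```

Request:
{"api": "servo_tool", "payload": {"targets": [[0,-0.2,0,0],[0,-0.4,0,0],[0,-0.4,0,0]]}}

```text
time: 22.75
tool_pos: [0.6269, 0.1429, 0.1811]
ee_rot: [3.132, 0.0, -0.17]
wrist_force: [-1.5, -10.0, 3.1]
width: 0.0168
finger_force: 30.0
```

Request:
{"api": "servo_tool", "payload": {"targets": [[0,-0.2,0,0],[0,-0.4,0,0],[0,-0.4,0,0]]}}

```text
time: 23.12
tool_pos: [0.6273, 0.1445, 0.181]
ee_rot: [3.127, 0.0, -0.172]
wrist_force: [-2.6, -13.8, 3.2]
width: 0.0167
finger_force: 30.1
```

Request:
{"api": "servo_tool", "payload": {"targets": [[0,-0.2,0,0],[0,-0.3,0,0],[0,-0.3,0,0]]}}

```text
time: 23.5
tool_pos: [0.6276, 0.1461, 0.181]
ee_rot: [3.125, 0.001, -0.173]
wrist_force: [-3.1, -15.9, 4.0]
width: 0.0176
finger_force: 30.4
```

Request:
{"api": "servo_tool", "payload": {"targets": [[0,0.3,0,0],[0,0.6,0,0],[0,0.7,0,0],[0,0.7,0,0]]}}

```text
time: 24.0
tool_pos: [0.6269, 0.1429, 0.1811]
ee_rot: [3.132, -0.0, -0.17]
wrist_force: [-1.6, -10.1, 3.5]
width: 0.0164
finger_force: 30.0
```

Request:
{"api": "servo_tool", "payload": {"targets": [[0,0.3,0,0],[0,0.6,0,0],[0,0.8,0,0],[0,0.8,0,0]]}}

```text
time: 24.5
tool_pos: [0.6263, 0.1405, 0.1811]
ee_rot: [-3.14, -0.001, -0.166]
wrist_force: [-0.3, -1.6, 2.5]
width: 0.0161
finger_force: 30.0
```

Force rose firmly at the stop. Backed off, the rod sits at y = +44 mm against the hole's left wall, so the hole is at about +42. Now I release and rise.

Request:
{"api": "servo_tool", "payload": {"targets": [[0,0,0,0],[0,0,0,0],[0,0,0,0],[0,0,0,0],[0,0,0,0]], "claw": 120}}

```text
time: 25.12
tool_pos: [0.626, 0.14, 0.1807]
ee_rot: [-3.142, 0.0, -0.167]
wrist_force: [-0.1, -0.6, -0.7]
width: 0.0497
finger_force: 0.0
```

Request:
{"api": "servo_tool", "payload": {"targets": [[0,0,-2,0],[0,0,-5,0],[0,0,-8,0],[0,0,-11,0],[0,0,-11,0]]}}

```text
time: 25.75
tool_pos: [0.6271, 0.1401, 0.2942]
ee_rot: [-3.14, -0.006, -0.167]
wrist_force: [-0.4, 0.7, -0.5]
width: 0.05
finger_force: 0.0
```

Run:
```python
from h import *
s=snapshot("side");o=get_obs();print({k:np.round(o[k],4) for k in("tool_pos","ee_rot","wrist_force","width")})
cv2.imwrite("pics/k6.png",cv2.resize(s[180:280,230:350],(720,600),interpolation=cv2.INTER_CUBIC))
```

```text
{'tool_pos': array([0.6265, 0.14  , 0.2917]), 'ee_rot': array([-3.1408e+00, -2.6000e-03, -1.6660e-01]), 'wrist_force': array([-0.1957, -0.8871, -0.524 ]), 'width': np.float64(0.0499)}
```

View pics/k6.png

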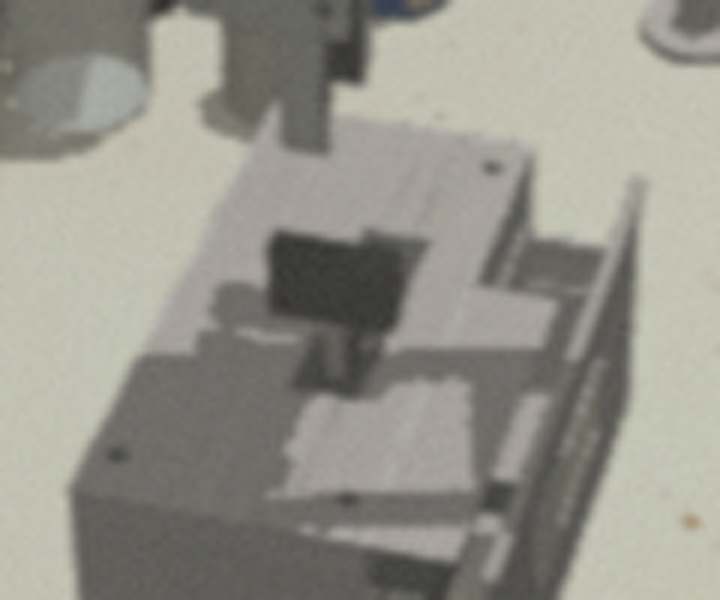

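The key stands upright at the left end of the slot, with the grip at about (286,227). I now close the claw and move over the finger notch.

Request:
{"api": "servo_tool", "payload": {"targets": [[-1.5,3,0,0],[-3.5,7,0,0],[-5.5,11,0,0],[-7,13.4,0,0],[-7,13.4,0,0],[-7,13.4,0,0]], "claw": 255}}

```text
time: 26.55
tool_pos: [0.5348, 0.0199, 0.2894]
ee_rot: [-3.141, 0.002, -0.166]
wrist_force: [0.3, -0.7, 0.4]
width: 0.0004
finger_force: 0.0
```

Request:
{"api": "servo_tool", "payload": {"targets": [[0,0,3,0],[0,0,6,0],[0,0,9,0],[0,0,11,0],[0,0,11,0]]}}

```text
time: 27.18
tool_pos: [0.5338, 0.0205, 0.1777]
ee_rot: [3.141, 0.006, -0.165]
wrist_force: [0.6, 1.5, -0.6]
width: 0.0003
finger_force: 0.0
```

Request:
{"api": "servo_tool", "payload": {"targets": [[0,0,1.2,0],[0,0,2.4,0],[0,0,3.4,0],[0,0,3.4,0]]}}

```text
time: 27.68
tool_pos: [0.5341, 0.0194, 0.1455]
ee_rot: [3.141, 0.002, -0.167]
wrist_force: [0.1, -0.4, -0.2]
width: 0.0005
finger_force: 0.0
```

Request:
{"api": "servo_tool", "payload": {"targets": [[-0.5,0,0,0],[-1,0,0,0],[-1.5,0,0,0],[-2,0,0,0],[-2.5,0,0,0],[-2.5,0,0,0]]}}

```text
time: 28.42
tool_pos: [0.5099, 0.0236, 0.1469]
ee_rot: [3.142, -0.0, -0.166]
wrist_force: [0.7, -0.0, -0.0]
width: 0.0007
finger_force: 0.0
```

Request:
{"api": "servo_tool", "payload": {"targets": [[-0.5,0,0.1,0],[-1,0,0.25,0],[-1.5,0,0.4,0],[-2.05,0,0.6,0],[-2.6,0,0.8,0],[-3.1,0,1.05,0],[-3.65,0,1.3,0],[-3.65,0,1.3,0]]}}

```text
time: 29.42
tool_pos: [0.4745, 0.0295, 0.1387]
ee_rot: [-3.142, -0.005, -0.166]
wrist_force: [-5.4, -0.5, 18.5]
width: 0.0006
finger_force: 9.2
```

Run:
```python
from h import *
s=snapshot("side");o=get_obs();p=o["tool_pos"];print({k:np.round(o[k],4) for k in("tool_pos","ee_rot","wrist_force","wrist_torque")},proj("side",p-[0,0,.014]).round(1))
cv2.imwrite("pics/k7.png",cv2.resize(s[170:290,240:400],(800,600),interpolation=cv2.INTER_CUBIC))
```

```text
{'tool_pos': array([0.4745, 0.0295, 0.1387]), 'ee_rot': array([-3.1416, -0.0043, -0.1665]), 'wrist_force': array([-4.742 , -1.1743, 18.7062]), 'wrist_torque': array([-0.0079,  1.1844,  0.0566])} [[342.7 229.7]]
```

View pics/k7.png

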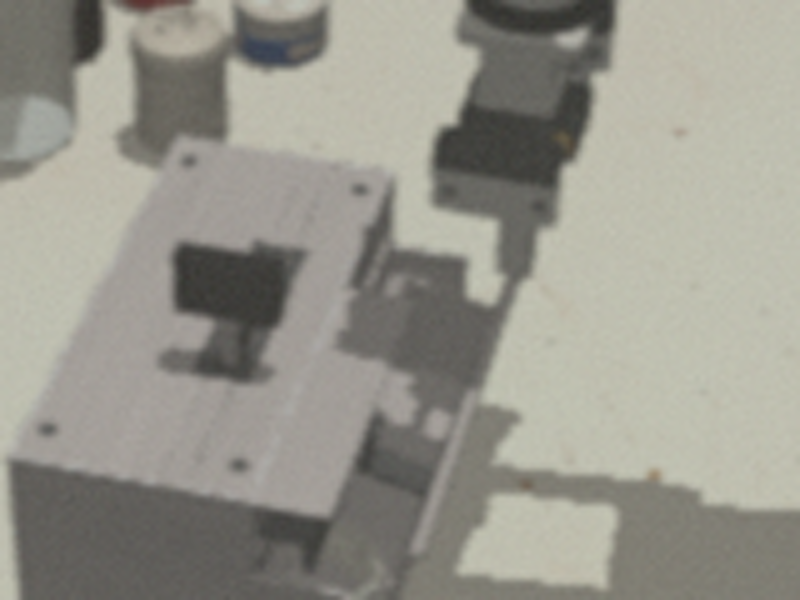

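Run:
```python
from h import *
O=np.array([.5209,.1131,0]);X=np.array([.986,-.166,0]);Y=np.array([.166,.986,0]);Z=np.array([0,0,1])
for th in(.2,.3,.4,.5,.6,.7):
    c,s=np.cos(th),np.sin(th);f=lambda x,z,y:O+X*(.014+(x-.014)*c-(z-.016)*s)+Z*(.016+(z-.016)*c+(x-.014)*s)+Y*y
    print(th,((proj("side",[f(.004,.154,y) for y in(.15,0,-.09,-.15)])-[240,170])*5).round(0).tolist())
p=get_obs()["tool_pos"]
print(((proj("side",[p-[0,0,.014],p])-[240,170])*5).round().tolist())
```

```text
0.2 [[399.0, 541.0], [465.0, 360.0], [501.0, 263.0], [523.0, 202.0]]
0.3 [[424.0, 552.0], [488.0, 370.0], [523.0, 273.0], [544.0, 212.0]]
0.4 [[447.0, 565.0], [510.0, 382.0], [544.0, 284.0], [564.0, 223.0]]
0.5 [[470.0, 579.0], [531.0, 395.0], [563.0, 297.0], [583.0, 236.0]]
0.6 [[490.0, 594.0], [550.0, 409.0], [581.0, 311.0], [601.0, 250.0]]
0.7 [[509.0, 610.0], [567.0, 425.0], [598.0, 326.0], [617.0, 265.0]]
[[513.0, 298.0], [515.0, 279.0]]
```

The bin is tipping (about 0.27 rad), but the fingertip is bearing down on something. I'll ease it up.

Request:
{"api": "servo_tool", "payload": {"targets": [[0,0,-0.4,0],[0,0,-0.8,0],[0,0,-0.8,0]]}}

```text
time: 29.85
tool_pos: [0.4737, 0.0297, 0.1412]
ee_rot: [3.141, 0.001, -0.167]
wrist_force: [0.4, -0.4, -0.2]
width: 0.0001
finger_force: 0.0
```

Request:
{"api": "servo_tool", "payload": {"targets": [[-0.5,0,0.1,0],[-1,0,0.2,0],[-1.5,0,0.3,0],[-1.5,0,0.3,0]]}}

```text
time: 30.35
tool_pos: [0.4589, 0.0322, 0.1386]
ee_rot: [3.142, 0.0, -0.166]
wrist_force: [0.9, -0.2, 0.6]
width: 0.0003
finger_force: 0.0
```

Run:
```python
from h import *
s=snapshot("side");cv2.imwrite("pics/n1.png",s);k=cv2.resize(cv2.imread("pics/k7.png"),(160,120),interpolation=cv2.INTER_AREA)
for r in(262,268):
    print(r,"old",k[r-170,70:120].mean(1).astype(int).tolist());print("   now",s[r,310:360].mean(1).astype(int).tolist())
```

```text
262 old [125, 88, 69, 67, 78, 86, 86, 88, 89, 90, 90, 92, 94, 97, 101, 101, 100, 108, 130, 146, 141, 128, 123, 122, 122, 122, 122, 127, 147, 160, 164, 165, 173, 183, 184, 185, 184, 184, 184, 183, 184, 185, 182, 176, 176, 183, 187, 185, 187, 187]
   now [126, 89, 70, 68, 77, 86, 89, 90, 86, 90, 87, 87, 94, 95, 100, 103, 101, 105, 128, 147, 140, 127, 122, 124, 129, 151, 168, 170, 148, 128, 122, 121, 122, 130, 160, 181, 186, 184, 185, 186, 183, 185, 183, 175, 175, 183, 186, 189, 186, 186]
268 old [103, 104, 104, 104, 104, 106, 105, 105, 104, 102, 100, 97, 89, 81, 80, 101, 133, 148, 139, 125, 122, 122, 124, 121, 121, 123, 124, 126, 137, 145, 146, 146, 144, 145, 141, 140, 133, 125, 125, 124, 123, 125, 125, 125, 124, 122, 124, 124, 123, 120]
   now [105, 105, 105, 104, 106, 102, 105, 104, 107, 105, 98, 99, 87, 82, 81, 100, 133, 146, 137, 127, 120, 119, 124, 120, 123, 124, 122, 120, 125, 119, 121, 123, 120, 121, 117, 119, 122, 124, 124, 123, 125, 126, 122, 124, 122, 126, 122, 123, 123, 123]
```

The bin stays at about 0.27 rad while the finger has slid over the rolled edge. Looking back at the earlier pictures and at the collar grip, the fingertips reach less far than I assumed, so I need to hook about 20 mm deeper.

Request:
{"api": "servo_tool", "payload": {"targets": [[0,0,-3,0],[0,0,-5.5,0],[2.4,0,-5.5,0],[4.8,0,-5.5,0],[4.8,0,-5.5,0],[4.8,0,-2.5,0],[4.8,0,-1,0],[4.8,0,-1,0]]}}

```text
time: 31.4
tool_pos: [0.5052, 0.0242, 0.1473]
ee_rot: [3.141, 0.003, -0.166]
wrist_force: [-0.0, 0.3, 0.2]
width: 0.0006
finger_force: 0.0
```

Request:
{"api": "servo_tool", "payload": {"targets": [[0,0,1,0],[0,0,2,0],[0,0,3,0],[0,0,3.6,0],[0,0,3.6,0]]}}

```text
time: 32.02
tool_pos: [0.5063, 0.0241, 0.112]
ee_rot: [3.141, 0.001, -0.167]
wrist_force: [-0.5, 0.0, -0.9]
width: 0.0004
finger_force: 0.0
```

Request:
{"api": "servo_tool", "payload": {"targets": [[-0.8,0,0,0],[-1.6,0,0,0],[-2.2,0,0,0],[-2.7,0,0.2,0],[-3.2,0,0.45,0],[-3.2,0,0.45,0]]}}

```text
time: 32.78
tool_pos: [0.4743, 0.0296, 0.108]
ee_rot: [3.141, 0.001, -0.166]
wrist_force: [0.2, -0.2, -0.1]
width: 0.0005
finger_force: 0.3
```

```bash
cat > ang.py <<'E'
from h import *
O=np.array([.5209,.1131,0]);X=np.array([.986,-.166,0]);Y=np.array([.166,.986,0])
def edge(th,y,x=.004):
    c,s=np.cos(th),np.sin(th);return O+X*(.014+(x-.014)*c-.138*s)+Y*y+np.array([0,0,.016+.138*c+(x-.014)*s])
s=snapshot("side").mean(2);ths=np.arange(.0,.8,.02);v=[]
for th in ths:
    q=proj("side",[edge(th,y) for y in np.arange(.03,.14,.01)]).astype(np.float32)
    f=lambda d:cv2.remap(s.astype(np.float32),q[:,0]+np.float32(d),q[:,1],cv2.INTER_LINEAR).mean()
    v.append(f(0)-(f(-3)+f(3))/2)
print([(round(float(ths[i]),2),round(float(v[i]),1)) for i in np.argsort(v)[::-1][:5]])
E
python3 ang.py
```

```text
[(0.42, 32.6), (0.44, 29.6), (0.54, 20.9), (0.56, 19.8), (0.18, 12.6)]
```

Request:
{"api": "servo_tool", "payload": {"targets": [[-0.5,0,0.3,0],[-1,0,0.6,0],[-1.5,0,0.95,0],[-2,0,1.35,0],[-2.5,0,1.75,0],[-3,0,2.1,0],[-3,0,2.1,0]]}}

```text
time: 33.7
tool_pos: [0.4478, 0.034, 0.0886]
ee_rot: [-3.141, -0.007, -0.167]
wrist_force: [5.9, -0.8, 1.8]
width: 0.0005
finger_force: 2.7
```

```bash
python3 ang.py
```

```text
[(0.02, 17.7), (0.7, 17.3), (0.04, 16.1), (0.0, 13.3), (0.68, 11.9)]
```

Request:
{"api": "servo_tool", "payload": {"targets": [[-0.4,0,0.1,0],[-0.8,0,0.2,0],[-0.8,0,0.2,0]]}}

```text
time: 34.12
tool_pos: [0.4467, 0.0343, 0.0894]
ee_rot: [-3.141, -0.023, -0.167]
wrist_force: [16.2, -2.8, 1.7]
width: 0.0007
finger_force: 6.8
```

```bash
python3 ang.py
```

```text
[(0.0, 29.9), (0.02, 29.0), (0.7, 17.3), (0.04, 14.2), (0.68, 11.3)]
```

The bin is at its stop: 16 N with no further travel, angle 0.70. I back off and lift clear.

Request:
{"api": "servo_tool", "payload": {"targets": [[0.8,0,0,0],[1.6,0,0,0],[2,0,-0.5,0],[2,0,-3,0],[2,0,-7,0],[2,0,-12,0],[2,0,-15,0],[2,0,-15,0]]}}

```text
time: 35.17
tool_pos: [0.4583, 0.0325, 0.2374]
ee_rot: [-3.141, -0.004, -0.166]
wrist_force: [-0.6, -0.5, 0.2]
width: 0.0008
finger_force: 0.0
```

```bash
python3 ang.py
python3 - <<'E'
from h import *
s=snapshot("side");k=cv2.resize(cv2.imread("pics/k6.png"),(120,100),interpolation=cv2.INTER_AREA)
# key grip then (k6) vs now: dark blob
for n,i,ox,oy in(("old",k,230,180),("now",s[180:280,230:350],230,180)):
    m=np.zeros(i.shape[:2],np.uint8);m[35:60,40:72]=(i.max(2)<75)[35:60,40:72];p=np.argwhere(m);print(n,len(p),(p.mean(0)[::-1]+[ox,oy]).round(1))
o=get_obs();print(o["tool_pos"],o["wrist_force"],o["time"])
E
```

```text
[(0.7, 15.1), (0.02, 13.6), (0.04, 12.2), (0.68, 9.3), (0.18, 9.1)]
old 281 [285.6 227.2]
now 270 [285.9 227. ]
[0.4566182  0.03249167 0.23362237] [ 0.71914684 -0.69768534 -0.74657314] 35.275
```

```bash
python3 -c "
from bench import *
print(close_job())"
```

```text
the job is handed in; nothing more can be done
None
```

I handed the job in at about 35 s: the bolt is drawn left to its stop, the key is standing in it, the bin is tipped to its 0.70 stop, and the arm is clear; bystanders were not re-checked in the images, though no move went near them.

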